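# Clear the jammed infeed ramp of the jar labeller and reload it

### The arm

A 6-joint arm with a two-finger parallel gripper is mounted at the origin on the work surface. World frame = base frame: x ahead of the robot, y to its left, z up, the work surface at z = 0. Lengths are in m, angles in rad, forces in N, time in s.
With the tool pointing down it reaches from about 0.3 to 0.75 m from the base axis. Payload 8.5 kg.
Tool frame: the origin (TCP) lies at the very end of the fingers, on their centre line; the grasp point (between the pads) lies arm.grip_point_offset behind it (arm.grip_point_offset is the distance from the TCP to the grasp point, in m); x points along the fingers, y is the direction in which the jaws open and shut, and the axes are right-handed (so a half turn about x gives the same grasp; the last joint's range is limited). The gripper opens to 88 mm and grips with 3 to 60 N. Pads are 18 mm wide; open, the fingers measure 123 mm over their backs; the gripper's body (75 mm by 187 mm) begins 45 mm behind the grasp point.
Start: joints at [-1.554, 0.381, 1.297, -0, 1.464, -0.215], TCP at [0.126, -0.535, 0.239] pointing down, gripper open.
Joint ranges: [-3.11, 3.11], [-0.89, 2.33], [0.22, 2.48], [-1.42, 4.56], [0.17, 2.85], [-2.88, 2.88]. Speed limits (rad/s): [2.39, 2.39, 3.14, 3.14, 3.14, 3.14].

### API

Orientations are given as a unit quaternion [w, x, y, z].
In Python, from cell import arm gives the robot as it stands. The module is installed in compiled form; this text tells all that it offers.
- The arm moves only by the tool apply_moves, never from a script. Its argument "motion" is one flat list of numbers, 4 for each row, row after row: the shift along the tool's x, y, z in mm, then the turn about the tool's x in rad. A call has 1 to 20 rows; each row is the pose to reach, as a shift and turn from the pose commanded when the call began, along the tool's axes at that moment; what a row does not reach only later rows make up. A row lasts 1/10 s, in which the tool goes at most 50 mm and 8.59 degrees, less where a joint would pass 70% of its speed; a pose out of reach is approached as far as the arm can. A call with a gripper value outside its range is refused whole. "fingers" is the finger opening in mm, from 0 to 88.1, set as the call begins (left out, the last holds). The fingers move at their own pace and stop on an object; the grip force is fixed at half the most. Time passes only in rows, so rows that repeat a pose let the fingers close. It gives the time, the measured TCP pose, the force and the opening at its end, in the units of the state.
- arm.observe(): the state, without advancing time (a new reading comes with each control period).
- arm.get_image(name): name is "scene" or "side" or "wrist"; returns a dict with "frame" (384x512x3 uint8, red, green, blue), "fx", "fy", "cx", "cy" (pixels), "rvec" (rotation vector, rad) and "tvec" (3), from world to camera coordinates, as OpenCV has them. Camera axes: x right, y down, z forward; pixel columns grow to the right and rows downward; lengths in m; the calibration is good to about 2 mm. A picture is of the moment at which its call begins. There is no depth.
- arm.hand_in(): hands the job in, once; it reports no verdict.
The state is a dict: "clock": time; "q": joint angles; "qvel": joint speeds; "tau": joint torques, N m; "tcp_pos": TCP position; "ee_rot": TCP orientation; "ft_force": force on the tool from outside, world axes, zero at the start; "torque": the same for the moment, N m; "width": finger opening in m.
Only numpy, scipy, OpenCV 4.12 (cv2) and the standard library are available. Lean on these libraries where they do the work, as an engineer would, in place of code of your own. Each camera call takes 0.05 s, during which the arm holds its last target. There are 200 camera calls.

### The job

The red-lidded jar has jammed askew in the labeller's infeed ramp: lift the ramp by its handle past its top notch so that the pawl lets go, let it down gently until it lies flat, push the jammed jar back up the lane until it is clear of the keeper rails, lift it out and lay it in the blue check tray. Then, with the ramp still flat, lay every waiting yellow-lidded jar on its side across the lane, and raise the ramp until it stands on its third notch, so that the jars roll down to the stops; help down any jar that hangs on the way. Leave the other things on the counter as they are.

Things in the scene. Friction and masses are not known exactly. Their poses are not given: they have to be found in the camera images.
- labeller: Fixed white jar labeller with a blue stand carrying the tilting infeed ramp. Origin on the counter under the middle of the ramp's hinge; hinge axis 64 mm above the counter. y axis level along the ramp, from the hinged low end at the machine (y = 0) to the handle end; x axis level along the hinge. Between ramp and cabinet (y -15 to -170 mm) lies a roller bed, top 50 mm above the counter.
- cabinet_front (a point): Top front edge of the labeller's white cabinet (250 x 250 x 200 mm high), facing the ramp's low end, at y = -170 mm in the labeller's frame; a paper label reel stands on the cabinet, up to 325 mm above the counter.
- lane (a point): Ramp's lane floor, mid-width, at the low end (4 mm above the hinge axis); turns with the ramp: y up the lane, x across, z square to the floor. Aluminium trough, flat floor from y = 0 to 345 mm, 102 mm wide inside, sides 35 mm above the floor; in the first 50 mm it narrows to a 95 mm throat. At y = 0 two stop tabs, 40 mm high, hold the jars; a finger can enter between them (64 mm).
- rails_end (a point): Upper end of the two steel keeper rails, mid-width, at their top. They run over the first 92 mm of the lane, underside 66 and top 70 mm above its floor, overhang both sides and leave a slot 58 mm wide open along the middle: a jar below cannot be lifted out, but a fingertip can reach in and move along the slot.
- lane_end (a point): Foot of the lane's low end wall (26 mm high), mid-width on the lane floor, 345 mm up the lane. Between the rails and this wall three jars fit side by side with room for the fingers.
- ramp_handle (a point): Middle of the ramp's handle: black round bar 12 mm thick, 100 mm long, parallel to the hinge, 395 mm from the hinge axis and level with it when the ramp lies flat; 38 mm clear between bar and end wall. It can be pinched from above and turns between the fingers as the ramp swings.
- ramp (a joint): Ramp angle, rad: 0 flat, up to 0.66 with the handle end raised. Rises freely; a ratchet holds it from falling at four notches, about 0.09, 0.18, 0.27 and 0.36. A notch catches only once the ramp has been about 0.01 beyond it. Between 0.54 and 0.60 a lobe tips the pawl back and the ramp can go down; the pawl tips in again only in the last 0.03 before flat. 0.8 kg; falls if let go between notches.
- pawl (a joint): Angle of the red pawl with steel counterweight, rad: -0.01 to 0.06 while it rides in the teeth (engaged), 0.40 tipped back clear of them; it falls either way from about 0.16. Pawl and toothed quadrant stand beside the ramp's low end on the +x side (labeller frame x 85 to 118 mm, y -15 to 75 mm, up to 225 mm above the counter).
- stuck_jar: Red-lidded glass jar of pickles, a cylinder 54 mm in diameter and 90 mm long, 0.3 kg, lying in the ramp's throat under the keeper rails, skewed about 0.3 rad and wedged between the sides. Origin at its centre, x axis along the jar towards its lid.
- jar1: Yellow-lidded glass jar waiting to be labelled (it may be absent), a cylinder 54 mm in diameter and 90 mm long, about 0.3 kg, lying on its side across a groove of the wooden tray at the start. Origin at its centre, x axis along the jar towards its lid. It rolls on slopes over about 0.08 rad and stays where it is laid on the flat.
- jar2: Yellow-lidded glass jar waiting to be labelled (it may be absent), a cylinder 54 mm in diameter and 90 mm long, about 0.3 kg, lying on its side across a groove of the wooden tray at the start. Origin at its centre, x axis along the jar towards its lid. It rolls on slopes over about 0.08 rad and stays where it is laid on the flat.
- jar3: Yellow-lidded glass jar waiting to be labelled (it may be absent), a cylinder 54 mm in diameter and 90 mm long, about 0.3 kg, lying on its side across a groove of the wooden tray at the start. Origin at its centre, x axis along the jar towards its lid. It rolls on slopes over about 0.08 rad and stays where it is laid on the flat.
- jar4: Yellow-lidded glass jar waiting to be labelled (it may be absent), a cylinder 54 mm in diameter and 90 mm long, about 0.3 kg, lying on its side across a groove of the wooden tray at the start. Origin at its centre, x axis along the jar towards its lid. It rolls on slopes over about 0.08 rad and stays where it is laid on the flat.
- jar_tray: Fixed wooden tray, 345 x 125 mm (y by x), with four grooves 84 mm apart along its y axis in which the waiting jars lie along its x axis. Origin on the counter under its middle; groove floors 8 mm and the ridges between them 20 mm above the counter, 26 mm high edges along its two long sides.
- check_tray: Loose blue plastic tray, outside 135 mm (its x) by 150 mm (its y) by 35 mm high, walls and floor 5 mm, 0.6 kg, standing on the counter. Origin under its middle at counter level.
- sample_a: Bystander: standing glass jar with a black lid, 68 mm in diameter, 108 mm high. Origin at its foot.
- sample_b: Bystander: standing glass jar with a red lid, 68 mm in diameter, 108 mm high. Origin at its foot.
- sample_c: Bystander: standing glass jar with a yellow lid, 68 mm in diameter, 108 mm high, not for loading. Origin at its foot.
- label_roll: Bystander: roll of blank paper labels, 60 mm in diameter, 45 mm high, standing on the robot's side of the trays. Origin at its foot.
- lid_stack: Bystander: stack of three yellow lids, 66 mm in diameter, 50 mm high. Origin at its foot.
- wiping_brush: Bystander: hand brush lying on the counter. Origin under its middle.
There are look-alikes about, which are no part of the job. Leave any pink or purple look-alike of the jar3 alone.

How it is judged:
By the outcome, as a careful person would: the job done as asked, in the order asked, and still so for the second after the job is handed in, with the robot touching nothing.
Of jar1, jar2, jar3, jar4 only 2 to 3 are there at a start; the rules pass over those that are not, and their reading is None.
At some moment in a run one of jar1, jar2, jar3, jar4, check_tray may be knocked a few centimetres aside while the robot is not near it.
It also fails if it takes over 200 s, if anything falls off the work surface, if the arm or the gripper's body presses on something with over 40 N, if the wrist force passes 120 N, or if a joint passes its speed limit or range.

## Working session

There is one attempt and no reset: what is moved stays moved. The work goes in short steps, Python scripts to look and compute and a tool call to move; the robot and the scene stay as the last step left them, time stands still between calls to the robot, and variables do not carry over. Pictures are saved under pics/ and viewed, about 12 in all and at most 16, crops included, and the job is handed in when it is done.

Besides the shell and the picture viewer there is one more tool, called by a JSON object that holds its "name" and its "arguments". apply_moves: Moves the arm, as the interface text tells. Its arguments: {"type":"object","properties":{"motion":{"type":"array"},"fingers":{"type":"number"}},"required":["motion"]}

```bash
mkdir -p pics; cat > h.py <<'E'
import numpy as np, cv2
from scipy.spatial.transform import Rotation as R
from cell import arm
def img(n,fn=None):
    d=arm.get_image(n)
    if fn: cv2.imwrite('pics/'+fn,d['frame'][:,:,::-1]); np.savez('pics/'+fn+'.npz',**d)
    return d
def load(fn): return dict(np.load('pics/'+fn+'.npz'))
def ray(d,u,v):
    M=cv2.Rodrigues(np.array(d['rvec'],float))[0]; t=np.array(d['tvec'],float).ravel()
    r=M.T@np.array([(u-d['cx'])/d['fx'],(v-d['cy'])/d['fy'],1.]); return -M.T@t, r/np.linalg.norm(r)
def onz(d,u,v,z):
    o,r=ray(d,u,v); return o+r*(z-o[2])/r[2]
def tri(obs):
    A=np.zeros((3,3));b=np.zeros(3);L=[]
    for d,u,v in obs:
        o,r=ray(d,u,v);P=np.eye(3)-np.outer(r,r);A+=P;b+=P@o;L.append((o,P))
    x=np.linalg.solve(A,b); return x,[1e3*np.linalg.norm(P@(x-o)) for o,P in L]
def proj(d,p):
    return cv2.projectPoints(np.array(p,float).reshape(-1,3),np.array(d['rvec'],float),np.array(d['tvec'],float),np.array([[d['fx'],0,d['cx']],[0,d['fy'],d['cy']],[0,0,1.]]),None)[0].reshape(-1,2)
def Rt(s=None):
    s=s or arm.observe(); q=s['ee_rot']; return R.from_quat([q[1],q[2],q[3],q[0]])
def go(p,s=None):
    "world target TCP -> shift in tool axes mm"
    s=s or arm.observe(); return np.round(1e3*Rt(s).inv().apply(np.array(p)-s['tcp_pos']),1)
E
python3 - <<'E'
from h import *
s=arm.observe(); print(s, arm.grip_point_offset); print(Rt(s).as_matrix().round(3))
for n in('scene','side','wrist'):
    d=img(n,n+'0.png'); o,r=ray(d,256,192); print(n,o.round(3),r.round(3),d['fx'])
a=[cv2.imread(f'pics/{n}0.png') for n in('scene','side','wrist')]
for n,x in zip(('scene','side'),a): cv2.imwrite(f'pics/{n}0b.png',cv2.resize(x,(800,600),interpolation=cv2.INTER_CUBIC))
E
```

```text
{'clock': 0.0, 'q': array([-1.55428792e+00,  3.81202271e-01,  1.29825701e+00,  1.90033308e-05,
        1.46358617e+00, -2.15310119e-01]), 'qvel': array([-9.11017919e-04, -6.09611590e-05, -5.44208840e-04,  1.81877948e-03,
       -1.40575765e-03, -5.62742688e-04]), 'tau': array([ 1.05776269e-04, -4.37933493e+01, -2.24551892e+01,  7.14007672e-02,
        3.52052087e-02, -1.10910382e-04]), 'tcp_pos': array([ 0.12635363, -0.53500541,  0.23813566]), 'ee_rot': array([ 0.08126564,  0.70241964,  0.08228653, -0.7023044 ]), 'ft_force': array([ 0.65476274,  0.02301838, -0.18145214]), 'torque': array([0.00441594, 0.01925428, 0.02295098]), 'width': 0.08802608534570867} 0.0187
[[-0.     0.23  -0.973]
 [ 0.001 -0.973 -0.23 ]
 [-1.    -0.001 -0.   ]]
scene [ 1.011 -0.1    0.997] [-0.53   0.114 -0.84 ] 372.6008389541834
side [0.106 0.911 1.081] [ 0.284 -0.655 -0.7  ] 388.7037346231259
wrist [ 0.199 -0.519  0.384] [-0.277 -0.066 -0.959] 336.855659057894
```

View pics/scene0b.png

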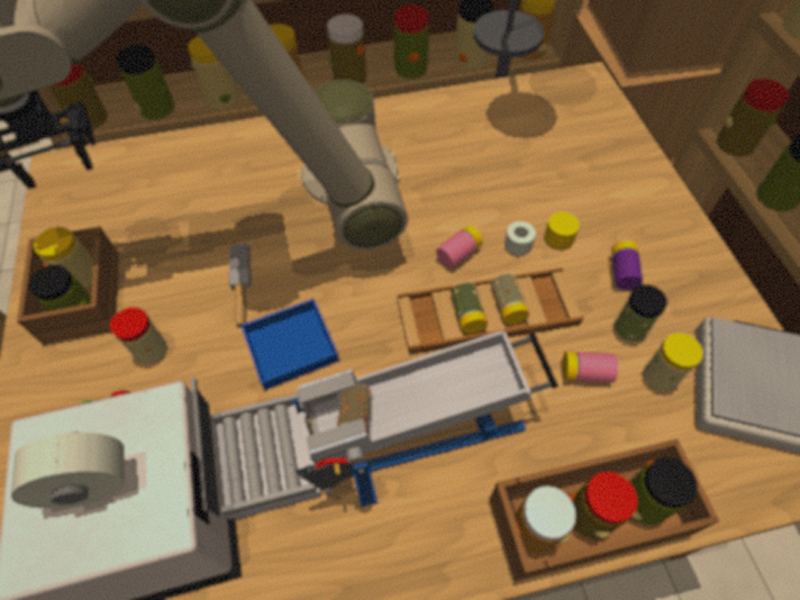

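View pics/side0b.png

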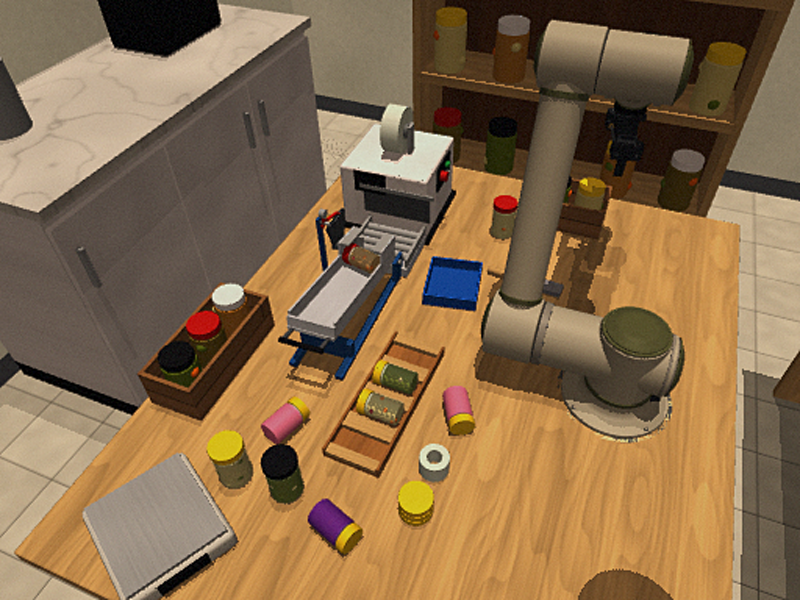

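The scene view shows two yellow-lidded glass jars in the wooden tray, at (470,308) and (510,298). The pink and purple ones outside it are look-alikes. The ramp is raised, and the red-lidded jar lies in its throat at (355,405).

```bash
python3 - <<'E'
import cv2,numpy as np
a=cv2.imread('pics/scene0.png')[185:335,180:380]; b=cv2.imread('pics/side0.png')[125:275,170:370]
f=lambda x:cv2.resize(x,None,fx=4,fy=4,interpolation=cv2.INTER_CUBIC)
cv2.imwrite('pics/c1.png',f(a)); cv2.imwrite('pics/c2.png',f(b))
E
```

```text
(no output)
```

View pics/c1.png

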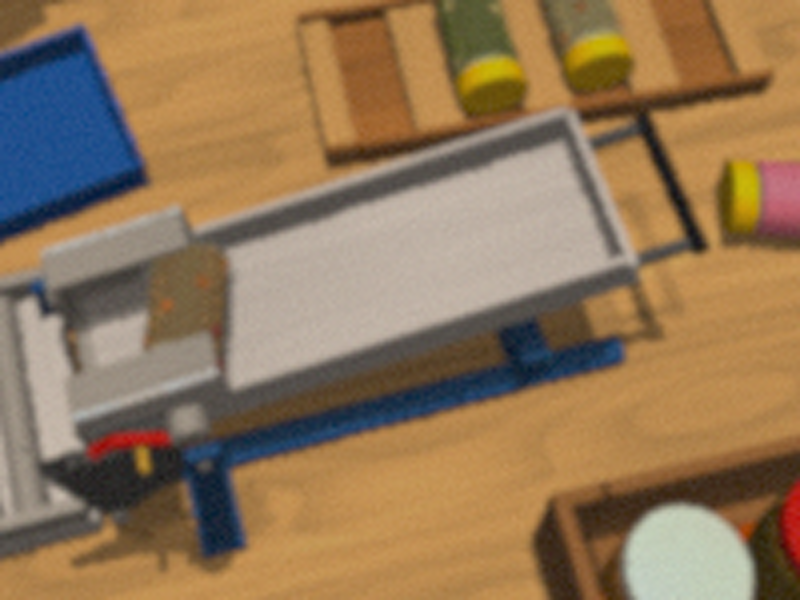

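View pics/c2.png

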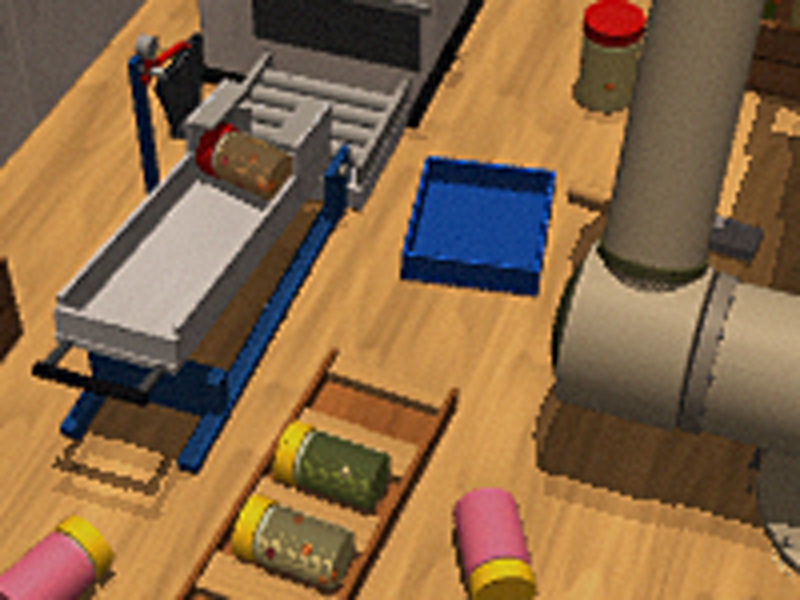

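```bash
python3 - <<'E'
from h import *
S=load('scene0.png');D=load('side0.png')
def T(n,a,b):
    x,e=tri([(S,180+a[0]/4,185+a[1]/4),(D,170+b[0]/4,125+b[1]/4)]);print(n,x.round(4),np.round(e,1));return x
hm=T('handle-x',(642,115),(145,397));hp=T('handle+x',(700,246),(36,369))
wm=T('wall-x',(570,112),(180,350));wp=T('wall+x',(634,262),(58,303))
print('len',np.linalg.norm(hm-hp),np.linalg.norm(wm-wp))
h=(hm+hp)/2;ux=(hp-hm);ux[2]=0;ux/=np.linalg.norm(ux);uy=np.array([-ux[1],ux[0],0]);print('h',h,ux,'ang',np.arctan2(ux[1],ux[0]))
print('angle est',np.arcsin((h[2]-.064)/.395))
th=np.arcsin((h[2]-.064)/.395)
o=h-uy*.395*np.cos(th);print('hinge',o)
T('stand post +x top?',(205,465),(140,60)); T('bluefoot end+x', (620,350),(75,430))
print('lid centers, tray')
for n,a,b in [('j1lid',(492,88),(290,458)),('j2lid',(598,62),(250,530)),('trayc +x+y... ',(770,75),(0,0))][:2]: T(n,a,b)
T('tray corner',(330,158),(335,355))
for n,uv in dict(a=(480,30),).items(): pass
# check tray: top rim corners
for n,b in dict(tl=(430,158),tr=(553,172),bl=(403,277),br=(538,292)).items():
    zz=.035 if n[0]=='t' else .0
    print(n,onz(D,170+b[0]/4,125+b[1]/4,zz).round(3))
T('ct', (82,30),(545,262)); T('ct2',(146,180),(410,252))
E
```

```text
handle-x [0.584  0.2192 0.133 ] [0.7 0.7]
handle+x [0.6818 0.2231 0.1314] [0. 0.]
wall-x [0.5758 0.1706 0.1427] [0.6 0.6]
wall+x [0.6898 0.1703 0.1546] [2. 2.]
len 0.09786527592069097 0.11456000833843144
h [0.63288253 0.2211402  0.13220237] [0.99922112 0.03946084 0.        ] ang 0.03947108794922492
angle est 0.17353387999113232
hinge [ 0.64823545 -0.16762415  0.13220237]
stand post +x top? [ 0.7594 -0.1102  0.1888] [5.4 5.4]
bluefoot end+x [0.6916 0.1852 0.0045] [4.1 4.1]
lid centers, tray
j1lid [0.4864 0.1576 0.0291] [1.5 1.5]
j2lid [0.4853 0.2412 0.0329] [1.6 1.6]
tray corner [0.5046 0.0244 0.0141] [2.8 2.8]
tl [ 0.509 -0.251  0.035]
tr [ 0.384 -0.275  0.035]
bl [ 0.486 -0.11   0.   ]
br [ 0.355 -0.138  0.   ]
ct [ 0.3575 -0.1404  0.0329] [7. 7.]
ct2 [ 0.4891 -0.1159  0.0215] [9.2 9.2]
```

{"name": "apply_moves", "arguments": {"motion": [-120, -520, -558, 0.19, -120, -520, -558, 0.19, -120, -520, -558, 0.19, -120, -520, -558, 0.19, -120, -520, -558, 0.19, -120, -520, -558, 0.19, -120, -520, -558, 0.19, -120, -520, -558, 0.19, -120, -520, -558, 0.19, -120, -520, -558, 0.19, -120, -520, -558, 0.19, -120, -520, -558, 0.19, -120, -520, -558, 0.19, -120, -520, -558, 0.19, -120, -520, -558, 0.19, -120, -520, -558, 0.19, -120, -520, -558, 0.19, -120, -520, -558, 0.19], "fingers": 30}}

```text
clock: 1.95
tcp_pos: [0.5498, 0.0989, 0.3582]
ee_rot: [-0.015, -0.707, -0.015, 0.707]
ft_force: [-0.3, -0.5, -0.2]
width: 0.0299
```

```bash
python3 - <<'E'
from h import *
s=arm.observe(); print(s['tcp_pos'],s['q'].round(3),s['clock']); print(Rt(s).as_matrix().round(3))
d=img('wrist','w1.png'); x=cv2.imread('pics/w1.png'); cv2.imwrite('pics/w1b.png',cv2.resize(x,(800,600),interpolation=cv2.INTER_CUBIC))
E
```

```text
[0.5497564  0.09887514 0.35821556] [-0.034  0.345  1.014 -0.     1.783  1.495] 1.95
[[-0.001  0.042 -0.999]
 [-0.    -0.999 -0.042]
 [-1.     0.     0.001]]
```

View pics/w1b.png

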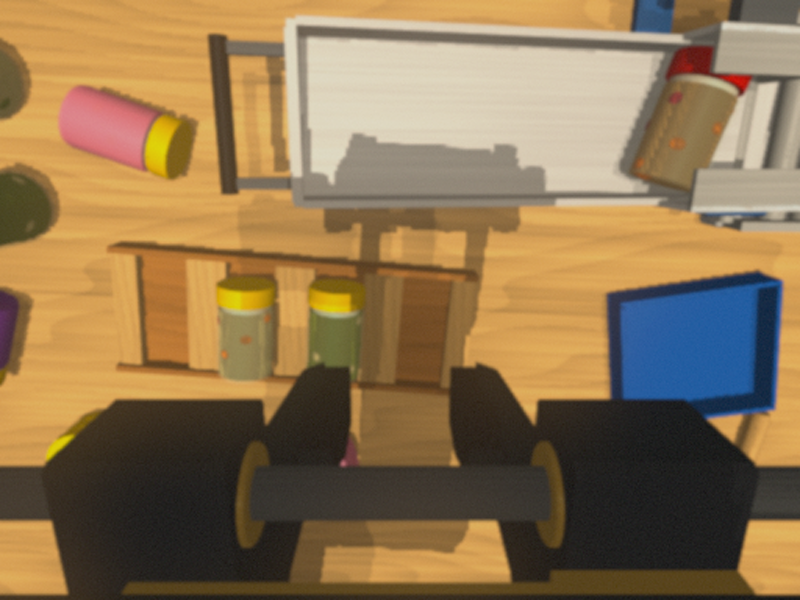

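```bash
python3 - <<'E'
from h import *
W=load('w1.png');S=load('scene0.png');D=load('side0.png')
k=1.5625
p=lambda u,v,z:onz(W,u/k,v/k,z)
a=p(217,36,.1347);b=p(230,192,.1347);print('handle',a,b,np.linalg.norm(a-b),(a+b)/2,'yaw',np.arctan2(a[1]-b[1],a[0]-b[0]))
print('tri ends',tri([(W,219/k,38/k),(S,180+700/4,185+246/4),(D,170+36/4,125+369/4)]),tri([(W,230/k,190/k),(S,180+642/4,185+115/4),(D,170+145/4,125+397/4)]))
# end wall top outer corners: lane y=345+-, 30mm above hinge
c,s=np.cos(.18),np.sin(.18)
z=.064+.35*s+.030*c
a=p(287,20,z);b=p(295,205,z);print('wall',z,a,b,np.linalg.norm(a-b),'yaw',np.arctan2(a[1]-b[1],a[0]-b[0]))
# wall line ramp side tops: -x side from (300,206) to (690,208) ; +x (300,20)-(690,38)
for (q,r) in [((303,205),(688,208)),((303,22),(680,36))]:
    zz=lambda y:.064+y*s+.039*c
    A=p(*q,zz(.345));B=p(*r,zz(.095));print('side',A,B,'dir yaw-90',np.arctan2(A[1]-B[1],A[0]-B[0])-np.pi/2)
# jars in tray: lid centre and bottom centre at z .035
for n,t,bt in [('jA',(246,279),(246,379)),('jB',(336,281),(336,381))]:
    A=p(*t,.035);B=p(*bt,.035);print(n,A,B,(A+B)/2,np.linalg.norm(A-B))
for n,uv in dict(a=(110,247),b=(477,274),c=(118,366),d=(450,388)).items(): print('tray',n,p(*uv,.026))
for n,uv in dict(a=(608,292),b=(763,273),c=(781,285),d=(775,410),e=(614,403)).items(): print('ct',n,p(*uv,.035))
E
```

```text
handle [0.6854533  0.21976958 0.1347    ] [0.58774912 0.21643208 0.1347    ] 0.09776117380752809 [0.63660121 0.21810083 0.1347    ] yaw 0.034145905544348015
tri ends (array([0.68316223, 0.22164891, 0.1307853 ]), [np.float64(2.571272821290931), np.float64(2.046550956825227), np.float64(1.0294419618184056)]) (array([0.58589936, 0.21818877, 0.13222911]), [np.float64(3.0982064419444564), np.float64(2.100305869905937), np.float64(1.8734646741314174)])
wall 0.1561756614826821 [0.69233191 0.17074908 0.15617566] [0.58325348 0.16766721 0.15617566] 0.10912194917426297 yaw 0.028246256026438987
side [0.58441316 0.1610379  0.16413511] [ 0.58839272 -0.11015467  0.11937771] dir yaw-90 0.014673261283399297
side [0.69012115 0.15987126 0.16413511] [ 0.70068704 -0.0824955   0.11937771] dir yaw-90 0.04356703719135768
jA [0.49950999 0.23678459 0.035     ] [0.39890527 0.24098368 0.035     ] [0.44920763 0.23888413 0.035     ] 0.10069231946960124
jB [0.50098647 0.15415728 0.035     ] [0.40032628 0.15347503 0.035     ] [0.45065637 0.15381616 0.035     ] 0.10066250241657912
tray a [0.52243068 0.36304773 0.026     ]
tray b [0.51074447 0.02359648 0.026     ]
tray c [0.40347205 0.36886385 0.026     ]
tray d [0.39299066 0.04080722 0.026     ]
ct a [ 0.50074332 -0.09764403  0.035     ]
ct b [ 0.52454184 -0.23694292  0.035     ]
ct c [ 0.51393654 -0.25626815  0.035     ]
ct d [ 0.38649703 -0.28209122  0.035     ]
ct e [ 0.38767932 -0.12110094  0.035     ]
```

{"name": "apply_moves", "arguments": {"motion": [108, -116, -90, 0, 108, -116, -90, 0, 108, -116, -90, 0, 108, -116, -90, 0, 108, -116, -90, 0, 128, -116, -90, 0, 148, -116, -90, 0, 168, -116, -90, 0, 188, -116, -90, 0, 208, -116, -90, 0, 223, -116, -90, 0, 237, -116, -90, 0, 237, -116, -90, 0]}}

```text
clock: 3.3
tcp_pos: [0.6343, 0.2166, 0.1215]
ee_rot: [-0.014, -0.706, -0.014, 0.708]
ft_force: [-0.9, 0.2, 0.3]
width: 0.0298
```

{"name": "apply_moves", "arguments": {"motion": [0, 0, 0, 0, 0, 0, 0, 0, 0, 0, 0, 0, 0, 0, 0, 0, 0, 0, 0, 0], "fingers": 0}}

```text
clock: 3.8
tcp_pos: [0.6354, 0.2205, 0.1234]
ee_rot: [0.014, 0.708, 0.016, -0.706]
ft_force: [-0.1, 8.2, 1.3]
width: 0.0104
```

{"name": "apply_moves", "arguments": {"motion": [-12, 2, 0, 0, -23, 5, 0, 0, -35, 8, 0, 0, -46, 11, 0, 0, -57, 15, 0, 0, -68, 19, 0, 0, -79, 23, 0, 0, -90, 28, 0, 0, -101, 33, 0, 0, -112, 38, 0, 0, -122, 44, 0, 0, -132, 50, 0, 0, -142, 56, 0, 0, -152, 63, 0, 0, -159, 67, 0, 0, -159, 67, 0, 0, -159, 67, 0, 0]}}

```text
clock: 5.5
tcp_pos: [0.6375, 0.1551, 0.2839]
ee_rot: [0.014, 0.709, 0.018, -0.705]
ft_force: [-1.0, 16.5, 7.7]
width: 0.0106
```

```bash
python3 - <<'E'
from h import *
print(arm.observe()['ft_force'].round(1),arm.observe()['torque'].round(2))
a=img('side','s2.png')['frame'][120:260,180:300]; b=img('scene','sc2.png')['frame'][220:340,160:320]
f=lambda x:cv2.resize(x,(400,400),interpolation=cv2.INTER_CUBIC)[:,:,::-1]
cv2.imwrite('pics/c3.png',np.hstack([f(a),f(b)]))
E
```

```text
[-1.  16.5  7.7] [ 2.78  0.23 -0.04]
```

View pics/c3.png

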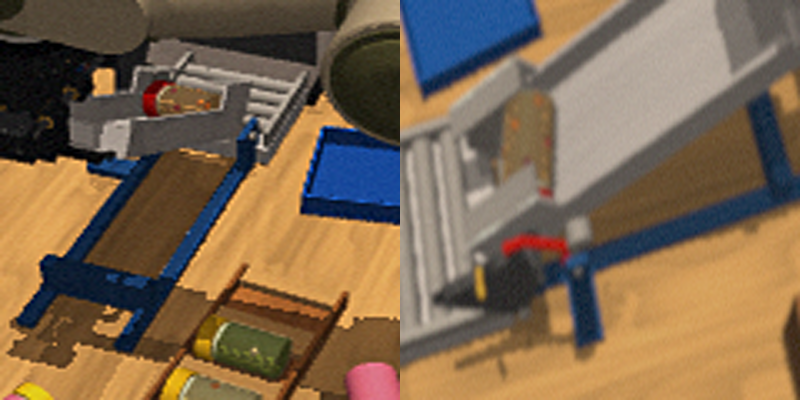

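{"name": "apply_moves", "arguments": {"motion": [8, -8, 0, 0, 17, -14, 0, 0, 27, -20, 0, 0, 37, -26, 0, 0, 47, -32, 0, 0, 58, -37, 0, 0, 69, -42, 0, 0, 80, -47, 0, 0, 91, -51, 0, 0, 97, -53, 0, 0, 102, -55, 0, 0, 102, -55, 0, 0]}}

```text
clock: 6.8
tcp_pos: [0.6357, 0.2072, 0.1779]
ee_rot: [0.015, 0.707, 0.015, -0.707]
ft_force: [2.5, 5.0, -2.0]
width: 0.0113
```

{"name": "apply_moves", "arguments": {"motion": [11, -4, 0, 0, 22, -7, 0, 0, 33, -10, 0, 0, 45, -13, 0, 0, 57, -15, 0, 0, 68, -17, 0, 0, 80, -19, 0, 0, 92, -20, 0, 0, 104, -21, 0, 0, 112, -21, 0, 0, 118, -22, 0, 0, 123, -22, 0, 0, 127, -22, 0, 0, 129, -22, 0, 0, 129, -22, 0, 0]}}

```text
clock: 8.3
tcp_pos: [0.6367, 0.2266, 0.0559]
ee_rot: [0.016, 0.71, 0.013, -0.704]
ft_force: [-6.5, -14.1, 35.9]
width: 0.0109
```

{"name": "apply_moves", "arguments": {"motion": [-6, -2, 0, 0, -6, -2, 0, 0, -6, -2, 0, 0]}}

```text
clock: 8.6
tcp_pos: [0.6364, 0.2266, 0.0563]
ee_rot: [0.016, 0.708, 0.012, -0.706]
ft_force: [5.4, -19.7, 3.1]
width: 0.0109
```

{"name": "apply_moves", "arguments": {"motion": [0, 0, 0, 0, 0, 0, 0, 0, 0, 0, 0, 0, -20, 0, 0, 0, -40, 0, 0, 0, -80, 0, 0, 0, -130, 0, 0, 0, -180, 50, 30, 0, -230, 100, 60, 0, -250, 150, 80, 0, -250, 200, 80, 0, -250, 220, 80, 0, -250, 220, 80, 0], "fingers": 30}}

```text
clock: 9.9
tcp_pos: [0.5631, 0.0048, 0.3069]
ee_rot: [0.014, 0.707, 0.014, -0.707]
ft_force: [0.8, -0.1, -0.3]
width: 0.03
```

```bash
python3 - <<'E'
from h import *
s=arm.observe(); print(s['tcp_pos'],s['ft_force'].round(1)); print(Rt(s).as_matrix().round(3)[:2])
d=img('wrist','w3.png'); x=cv2.imread('pics/w3.png'); cv2.imwrite('pics/w3b.png',cv2.resize(x,(800,600),interpolation=cv2.INTER_CUBIC))
img('side','s3.png');img('scene','sc3.png')
E
```

```text
[0.56312055 0.00484705 0.30690665] [ 0.8 -0.1 -0.3]
[[ 0.001  0.04  -0.999]
 [-0.    -0.999 -0.04 ]]
```

View pics/w3b.png

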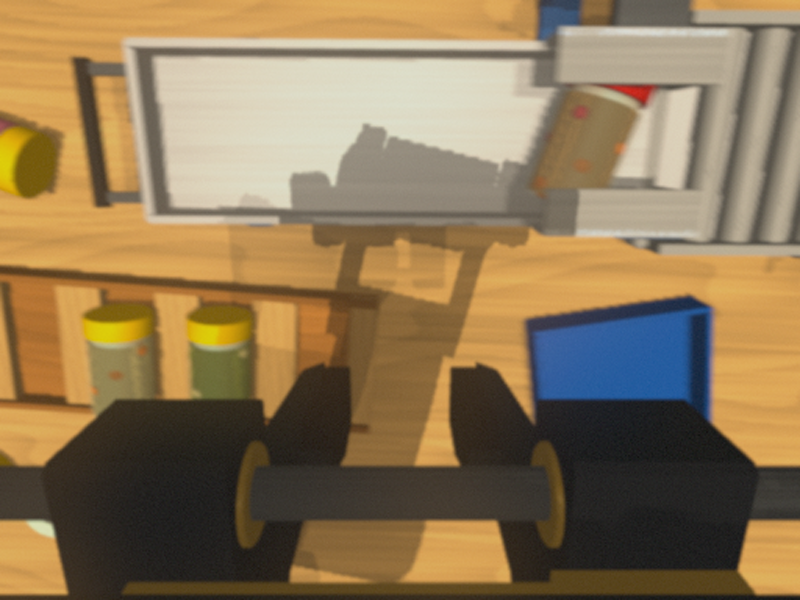

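```bash
python3 - <<'E'
from h import *
W=load('w3.png');k=1.5625
p=lambda u,v,z:onz(W,u/k,v/k,z).round(4)
print('handle',p(82,58,.064),p(103,207,.064))
for z,l,n in [(.103,[(305,42),(540,45)],'+x top'),(.103,[(305,220),(530,224)],'-x top'),(.138,[(557,28),(557,82),(742,30),(742,80)],'+rail'),(.138,[(543,190),(543,234),(575,190),(705,192),(700,237)],'-rail'),(.068,[(168,205),(158,57)],'floor end corners'),(.11,[(575,88),(648,88),(530,190),(612,190)],'jar')]:
    for q in l: print(n,q,p(*q,z))
E
```

```text
handle [0.6858 0.2239 0.064 ] [0.5857 0.2217 0.064 ]
+x top (305, 42) [0.6952 0.0661 0.103 ]
+x top (540, 45) [ 0.6991 -0.0764  0.103 ]
-x top (305, 220) [0.5874 0.0674 0.103 ]
-x top (530, 224) [ 0.5905 -0.0821  0.103 ]
+rail (557, 28) [ 0.7017 -0.0763  0.138 ]
+rail (557, 82) [ 0.6746 -0.0796  0.138 ]
+rail (742, 30) [ 0.7046 -0.1768  0.138 ]
+rail (742, 80) [ 0.6796 -0.1824  0.138 ]
-rail (543, 190) [ 0.6155 -0.0787  0.138 ]
-rail (543, 234) [ 0.5896 -0.0817  0.138 ]
-rail (575, 190) [ 0.6162 -0.0975  0.138 ]
-rail (705, 192) [ 0.618  -0.1742  0.138 ]
-rail (700, 237) [ 0.5914 -0.1766  0.138 ]
floor end corners (168, 205) [0.5894 0.1724 0.068 ]
floor end corners (158, 57) [0.6879 0.1707 0.068 ]
jar (575, 88) [ 0.6749 -0.0987  0.11  ]
jar (648, 88) [ 0.6766 -0.1431  0.11  ]
jar (530, 190) [ 0.6132 -0.078   0.11  ]
jar (612, 190) [ 0.6152 -0.1305  0.11  ]
```

{"name": "apply_moves", "arguments": {"motion": [0, 0, 0, -0.14, 0, 20, -10, -0.28, 0, 40, -20, -0.42, 0, 60, -30, -0.56, 0, 80, -40, -0.7, 0, 100, -50, -0.84, 0, 120, -60, -0.98, 0, 140, -70, -1.12, 0, 160, -80, -1.26, 0, 184, -85, -1.4, 0, 184, -85, -1.54, 0, 184, -85, -1.68, 0, 184, -85, -1.82, 0, 184, -85, -1.96, 20, 184, -85, -2.1, 40, 184, -85, -2.24, 60, 184, -85, -2.38, 80, 184, -85, -2.52, 100, 184, -85, -2.66, 107, 184, -85, -2.8], "fingers": 0}}

```text
clock: 12.05
tcp_pos: [0.6563, -0.1701, 0.1955]
ee_rot: [0.698, 0.103, 0.701, -0.102]
ft_force: [-0.1, 0.8, 0.5]
width: 0.0003
```

{"name": "apply_moves", "arguments": {"motion": [0, 0, 0, -0.14, 0, 0, 0, -0.28, 0, 0, 0, -0.35, 0, 0, 0, -0.35, 0, 0, 0, -0.35]}}

```text
clock: 12.55
tcp_pos: [0.6567, -0.1713, 0.1982]
ee_rot: [0.707, -0.017, 0.707, 0.018]
ft_force: [0.8, -0.2, 0.1]
width: 0.0005
```

```bash
python3 - <<'E'
from h import *
s=arm.observe(); print(s['tcp_pos'],s['q'].round(2)); print(Rt(s).as_matrix().round(3)[:2]); print(go([.655,-.175,.20],s))
d=img('wrist','w4.png'); x=cv2.imread('pics/w4.png'); cv2.imwrite('pics/w4b.png',cv2.resize(x,(800,600),interpolation=cv2.INTER_CUBIC))
E
```

```text
[ 0.65673407 -0.17131433  0.19819722] [-0.43  0.64  0.96  0.    1.54 -2.05]
[[-0.001 -0.05   0.999]
 [ 0.001  0.999  0.05 ]]
[-1.8 -3.6 -1.9]
```

View pics/w4b.png

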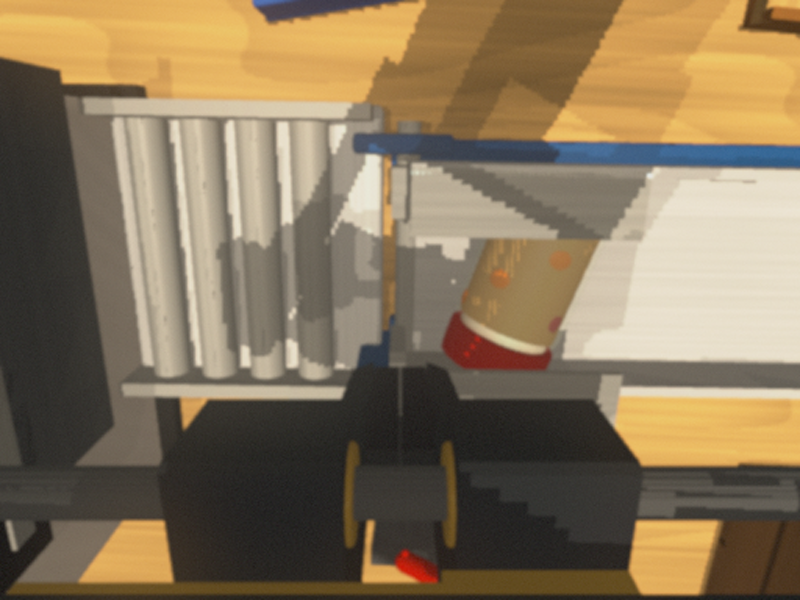

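```bash
python3 - <<'E'
from h import *
W=load('w4.png');k=1.5625
p=lambda u,v,z:onz(W,u/k,v/k,z).round(4)
for q in [(490,240),(598,240),(462,300),(443,350),(548,368),(575,300)]: print(q,p(*q,.095),p(*q,.11))
print('rail',p(412,237,.138),p(638,237,.138),p(400,300,.068),p(640,237,.138))
E
```

```text
(490, 240) [ 0.6273 -0.1306  0.095 ] [ 0.6248 -0.1333  0.11  ]
(598, 240) [ 0.6248 -0.079   0.095 ] [ 0.6224 -0.0849  0.11  ]
(462, 300) [ 0.6578 -0.1415  0.095 ] [ 0.6534 -0.1435  0.11  ]
(443, 350) [ 0.6847 -0.149   0.095 ] [ 0.6787 -0.1506  0.11  ]
(548, 368) [ 0.6919 -0.0944  0.095 ] [ 0.6855 -0.0993  0.11  ]
(575, 300) [ 0.655  -0.0857  0.095 ] [ 0.6509 -0.0912  0.11  ]
rail [ 0.6204 -0.1692  0.138 ] [ 0.616  -0.0801  0.138 ] [ 0.6672 -0.1717  0.068 ] [ 0.616  -0.0793  0.138 ]
```

{"name": "apply_moves", "arguments": {"motion": [20, 0, 0, 0, 40, 0, 0, 0, 60, 0, 0, 0, 80, 0, 0, 0, 95, 0, 0, 0, 107, 0, 0, 0, 114, 0, 0, 0, 114, 0, 0, 0, 114, 6, 0, 0, 114, 12, 0, 0, 114, 18, 0, 0, 114, 24, 0, 0, 114, 30, 0, 0, 114, 36, 0, 0, 114, 36, 0, 0]}}

```text
clock: 14.1
tcp_pos: [0.6545, -0.1356, 0.0847]
ee_rot: [0.707, -0.018, 0.707, 0.018]
ft_force: [-0.4, 0.2, 0.5]
width: 0.0006
```

{"name": "apply_moves", "arguments": {"motion": [0, 8, 0, 0, 0, 16, 0, 0, 0, 24, 0, 0, 0, 32, 0, 0, 0, 40, 0, 0, 0, 48, 0, 0, 0, 56, 0, 0, 0, 64, 0, 0, 0, 72, 0, 0, 0, 80, 0, 0, 0, 86, 0, 0, 0, 86, 0, 0, 0, 66, 0, 0, -40, 40, 0, 0, -90, 40, 0, 0, -140, 40, -20, 0, -180, 70, -40, 0, -200, 100, -60, 0, -200, 100, -60, 0]}}

```text
clock: 16.0
tcp_pos: [0.5887, -0.0385, 0.2897]
ee_rot: [0.709, -0.019, 0.704, 0.018]
ft_force: [0.9, 0.1, -0.3]
width: 0.0002
```

```bash
python3 - <<'E'
from h import *
s=arm.observe(); print(s['tcp_pos'],s['ft_force'].round(1)); 
d=img('wrist','w5.png');e=img('side','s5.png');
a=cv2.resize(d['frame'],(448,336)); b=cv2.resize(e['frame'][100:280,170:360],(352,336))
cv2.imwrite('pics/w5b.png',np.hstack([a,b])[:,:,::-1])
E
```

```text
[ 0.58868487 -0.0385498   0.28970139] [ 0.9  0.1 -0.3]
```

View pics/w5b.png

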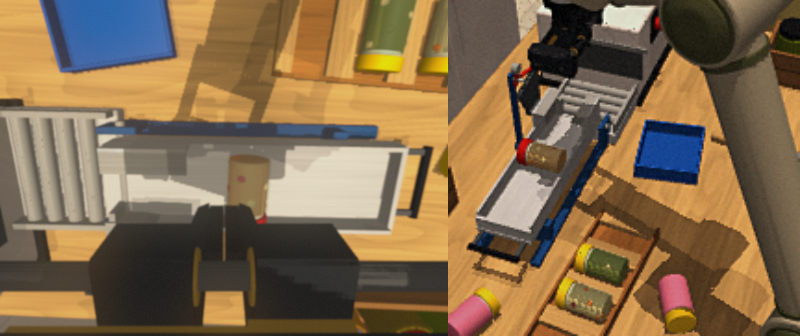

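```bash
python3 - <<'E'
from h import *
W=load('w5.png');D=load('s5.png');k=.875
p=lambda u,v,z:onz(W,u/k,v/k,z).round(4)
for q in [(231,158),(228,205),(268,160),(267,210),(249,156),(247,208),(248,185)]: print(q,p(*q,.095))
# check tray rim corners and jar height
print(tri([(W,249/k,156/k),(D,170+(565-448)/1.853,100+158/1.867)]),'jar bottom end top?')
print('ct',[p(u,v,.035) for u,v in [(40,0),(58,72),(176,55),(160,0)]])
print('ctside',[onz(D,170+(u-448)/1.853,100+v/1.867,.035).round(4) for u,v in [(646,120),(705,125),(635,173),(696,178)]])
s=arm.observe(); print(Rt(s).as_matrix().round(3)[:2])
E
```

```text
(231, 158) [ 0.607  -0.0305  0.095 ]
(228, 205) [ 0.6681 -0.0308  0.095 ]
(268, 160) [0.6072 0.0138 0.095 ]
(267, 210) [0.6724 0.0187 0.095 ]
(249, 156) [ 0.6034 -0.0093  0.095 ]
(247, 208) [ 0.6709 -0.0067  0.095 ]
(248, 185) [ 0.6401 -0.0077  0.095 ]
(array([ 0.59893349, -0.01062236,  0.10211581]), [np.float64(2.6213758155794853), np.float64(2.6213758155792677)]) jar bottom end top?
ct [array([ 0.4371, -0.2709,  0.035 ]), array([ 0.5196, -0.2585,  0.035 ]), array([ 0.4912, -0.1061,  0.035 ]), array([ 0.4298, -0.1257,  0.035 ])]
ctside [array([ 0.5123, -0.251 ,  0.035 ]), array([ 0.3846, -0.2823,  0.035 ]), array([ 0.4757, -0.0854,  0.035 ]), array([ 0.3539, -0.1172,  0.035 ])]
[[ 0.001 -0.05   0.999]
 [-0.     0.999  0.05 ]]
```

{"name": "apply_moves", "arguments": {"motion": [20, 15, 30, 0, 60, 29, 57, 0, 100, 29, 57, 0, 120, 29, 57, 0, 140, 29, 57, 0, 160, 29, 57, 0, 180, 29, 57, 0, 195, 29, 57, 0, 205, 29, 57, 0, 205, 29, 57, 0], "fingers": 82}}

```text
clock: 17.1
tcp_pos: [0.6444, -0.0091, 0.0769]
ee_rot: [0.705, -0.017, 0.709, 0.018]
ft_force: [-0.1, 0.4, -0.3]
width: 0.078
```

{"name": "apply_moves", "arguments": {"motion": [0, 0, 0, 0, 0, 0, 0, 0, 0, 0, 0, 0, 0, 0, 0, 0, 0, 0, 0, 0, 0, 0, 0, 0], "fingers": 45}}

```text
clock: 17.7
tcp_pos: [0.6453, -0.0081, 0.0803]
ee_rot: [0.707, -0.018, 0.707, 0.018]
ft_force: [0.3, 0.6, 2.7]
width: 0.0533
```

{"name": "apply_moves", "arguments": {"motion": [-20, 0, 0, 0, -50, 0, 0, 0, -80, 0, 0, 0, -110, 0, 0, 0, -130, 0, 0, 0, -130, -25, -30, 0, -130, -50, -62, -0.03, -130, -75, -94, -0.06, -130, -100, -125, -0.09, -130, -125, -157, -0.13, -130, -150, -190, -0.13, -130, -173, -217, -0.13, -130, -173, -217, -0.13, -130, -173, -217, -0.13]}}

```text
clock: 19.1
tcp_pos: [0.4367, -0.192, 0.2096]
ee_rot: [0.704, -0.063, 0.704, 0.063]
ft_force: [0.5, 0.2, -4.2]
width: 0.0533
```

```bash
python3 - <<'E'
from h import *
s=arm.observe(); print(s['tcp_pos'],s['ft_force'].round(1),s['width']); print(Rt(s).as_matrix().round(3)[:2])
d=img('wrist','w6.png');e=img('scene','sc6.png'); g=img('side','s6.png')
for n,x in(('w',d),('sc',e),('s',g)):
    f=x['frame'].astype(int); m=((f[...,2]>f[...,0]+40)&(f[...,2]>f[...,1]+25)).astype(np.uint8)
    c=max(cv2.findContours(m,0,2)[0],key=cv2.contourArea); 
    ap=cv2.approxPolyDP(c,4,True).reshape(-1,2); print(n,[(tuple(map(int,q)),onz(x,*q,.035).round(3)[:2].tolist()) for q in ap])
a=cv2.resize(d['frame'],(448,336)); b=cv2.resize(e['frame'][150:310,100:300],(352,336))
cv2.imwrite('pics/w6b.png',np.hstack([a,b])[:,:,::-1])
E
```

```text
[ 0.43670652 -0.19200669  0.20957457] [ 0.5  0.2 -4.2] 0.05330816430698814
[[-0.    -0.178  0.984]
 [ 0.001  0.984  0.178]]
w [((172, 102), [0.389, -0.28]), ((175, 147), [0.43, -0.273]), ((175, 106), [0.392, -0.277]), ((183, 107), [0.391, -0.27]), ((193, 176), [0.455, -0.253]), ((210, 164), [0.44, -0.238]), ((249, 159), [0.429, -0.201]), ((318, 169), [0.426, -0.134]), ((320, 106), [0.368, -0.145]), ((287, 106), [0.374, -0.175]), ((265, 114), [0.384, -0.194]), ((273, 101), [0.371, -0.189])]
sc [((200, 193), [0.367, -0.138]), ((155, 208), [0.389, -0.277]), ((170, 247), [0.527, -0.247]), ((214, 230), [0.503, -0.117])]
s [((277, 164), [0.512, -0.253]), ((270, 193), [0.478, -0.082]), ((303, 198), [0.353, -0.102]), ((308, 168), [0.385, -0.275])]
```

View pics/w6b.png

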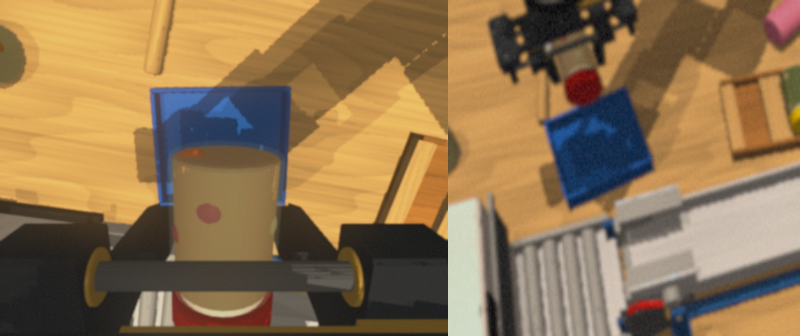

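{"name": "apply_moves", "arguments": {"motion": [30, -5, 4, 0, 70, -5, 4, 0, 110, -5, 4, 0, 140, -5, 4, 0, 160, -5, 4, 0, 175, -5, 4, 0, 184, -5, 4, 0, 189, -5, 4, 0, 192, -5, 4, 0, 192, -5, 4, 0]}}

```text
clock: 20.25
tcp_pos: [0.4422, -0.196, 0.0179]
ee_rot: [0.704, -0.064, 0.704, 0.064]
ft_force: [-0.3, 1.4, -3.4]
width: 0.0533
```

{"name": "apply_moves", "arguments": {"motion": [0, 0, 0, 0, 0, 0, 0, 0, 0, 0, 0, 0, 0, 0, 0, 0, 0, 0, 0, 0], "fingers": 70}}

```text
clock: 20.75
tcp_pos: [0.442, -0.1961, 0.0179]
ee_rot: [0.704, -0.064, 0.704, 0.064]
ft_force: [-0.2, -1.8, 0.1]
width: 0.0704
```

{"name": "apply_moves", "arguments": {"motion": [-20, 0, 0, 0, -50, 0, 0, 0, -100, 0, 0, 0, -150, 0, 0, 0, -200, 30, 6, 0.02, -242, 70, 14, 0.04, -242, 115, 24, 0.06, -242, 160, 33, 0.08, -242, 205, 42, 0.1, -242, 250, 51, 0.13, -242, 295, 60, 0.13, -242, 339, 70, 0.13, -242, 339, 70, 0.13, -242, 339, 70, 0.13]}}

```text
clock: 22.15
tcp_pos: [0.4498, 0.1505, 0.2596]
ee_rot: [0.707, -0.019, 0.707, 0.018]
ft_force: [-0.0, -0.1, -0.2]
width: 0.0703
```

```bash
python3 - <<'E'
from h import *
s=arm.observe(); print(s['tcp_pos'],s['ft_force'].round(1),s['width']); print(Rt(s).as_matrix().round(3)[:2])
d=img('wrist','w7.png');e=img('scene','sc7.png'); g=img('side','s7.png')
a=cv2.resize(d['frame'],(448,336)); b=cv2.resize(g['frame'][130:310,180:372],(352,336))
cv2.imwrite('pics/w7b.png',np.hstack([a,b])[:,:,::-1])
E
```

```text
[0.44975495 0.15054975 0.25960918] [-0.  -0.1 -0.2] 0.07027691071789159
[[-0.    -0.052  0.999]
 [-0.     0.999  0.052]]
```

View pics/w7b.png

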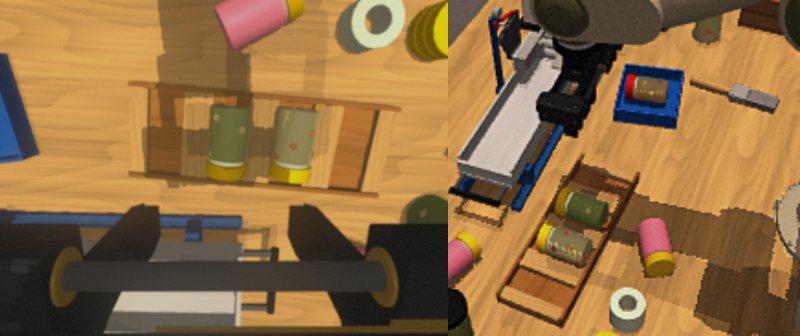

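```bash
python3 - <<'E'
from h import *
W=load('w7.png');D=load('s7.png');S=load('sc7.png');k=.875
p=lambda u,v,z:onz(W,u/k,v/k,z).round(4)
for n,pts in dict(B=[(209,120),(252,120),(207,165),(247,165),(231,104),(226,182)],A=[(275,120),(320,120),(271,165),(314,165),(299,107),(291,184)]).items():
    print(n,[p(*q,.035)[:2].tolist() for q in pts])
# lids by yellow mask in all views, triangulate centroids
for n,x,box in (('w',W,(90,200,200,400)),('s',D,(120,290,200,330)),('sc',S,(150,230,270,350))):
    f=x['frame'].astype(int); m=((f[...,0]>120)&(f[...,1]>110)&(f[...,2]<70)).astype(np.uint8); z=np.zeros_like(m); z[box[0]:box[1],box[2]:box[3]]=m[box[0]:box[1],box[2]:box[3]]
    c,st,l,ce=cv2.connectedComponentsWithStats(z)[0:4]; print(n,[(ce[i].round(1).tolist(),int(l[i,4])) for i in range(1,c) if l[i,4]>15] if False else [(l[i].round(1).tolist(),int(st_[4])) if False else (ce[i].round(1).tolist(),int(l[i,4])) for i in range(1,c) if l[i,4]>15])
E
```

```text
B [[0.4267, 0.1295], [0.4239, 0.1832], [0.4854, 0.1291], [0.4827, 0.1813], [0.4057, 0.1559], [0.5076, 0.1551]]
A [[0.4224, 0.212], [0.4196, 0.2682], [0.481, 0.2126], [0.4781, 0.2688], [0.405, 0.24], [0.5059, 0.2418]]
w [([310.5, 106.4], 22), ([332.5, 108.3], 27), ([357.7, 110.6], 39), ([207.8, 126.1], 125), ([240.8, 117.2], 30), ([251.5, 113.1], 28), ([305.1, 116.1], 68), ([391.6, 114.5], 19), ([367.3, 119.8], 26), ([391.1, 160.9], 666), ([232.0, 145.5], 23), ([254.3, 195.2], 288), ([334.4, 195.7], 298)]
s [([263.5, 211.1], 20), ([266.7, 236.0], 26), ([211.7, 246.9], 18), ([231.6, 255.4], 63), ([259.9, 256.9], 27), ([284.1, 279.1], 341), ([294.6, 267.4], 67), ([242.7, 273.4], 78)]
sc [([307.0, 152.8], 41), ([299.9, 169.0], 22), ([332.3, 196.4], 68), ([301.8, 201.4], 23)]
```

{"name": "apply_moves", "arguments": {"motion": [50, 5, 3, 0, 100, 5, 3, 0, 150, 5, 3, 0, 180, 5, 3, 0, 200, 5, 3, 0, 215, 5, 3, 0, 225, 5, 3, 0, 231, 5, 3, 0, 234, 5, 3, 0, 234, 5, 3, 0], "fingers": 66}}

```text
clock: 23.3
tcp_pos: [0.453, 0.155, 0.026]
ee_rot: [0.707, -0.018, 0.707, 0.018]
ft_force: [0.1, 0.1, 0.1]
width: 0.0661
```

{"name": "apply_moves", "arguments": {"motion": [0, 0, 0, 0, 0, 0, 0, 0, 0, 0, 0, 0, 0, 0, 0, 0, 0, 0, 0, 0], "fingers": 45}}

```text
clock: 23.8
tcp_pos: [0.453, 0.1553, 0.0262]
ee_rot: [0.707, -0.018, 0.707, 0.018]
ft_force: [-0.7, 0.5, 5.9]
width: 0.0539
```

{"name": "apply_moves", "arguments": {"motion": [-20, 0, 0, 0, -60, 0, 0, 0, -100, 0, 0, 0, -140, 0, 0, 0, -170, -20, 25, 0, -170, -50, 65, 0.02, -170, -80, 100, 0.02, -170, -110, 140, 0.02, -170, -130, 170, 0.02, -170, -145, 182, 0.02, -170, -145, 182, 0.02, -170, -145, 182, 0.02]}}

```text
clock: 25.0
tcp_pos: [0.6411, 0.0197, 0.1949]
ee_rot: [0.706, -0.01, 0.708, 0.011]
ft_force: [-0.5, -0.6, -2.3]
width: 0.054
```

```bash
python3 - <<'E'
from h import *
s=arm.observe(); print(s['tcp_pos'],s['ft_force'].round(1),s['width']); print(Rt(s).as_matrix().round(3)[:2])
d=img('wrist','w8.png');e=img('scene','sc8.png'); g=img('side','s8.png')
a=cv2.resize(d['frame'],(448,336)); b=cv2.resize(e['frame'][180:320,180:350],(352,336))
cv2.imwrite('pics/w8b.png',np.hstack([a,b])[:,:,::-1])
E
```

```text
[0.64112662 0.01974613 0.19485776] [-0.5 -0.6 -2.3] 0.05396325881766212
[[-0.002 -0.03   1.   ]
 [ 0.001  1.     0.03 ]]
```

View pics/w8b.png

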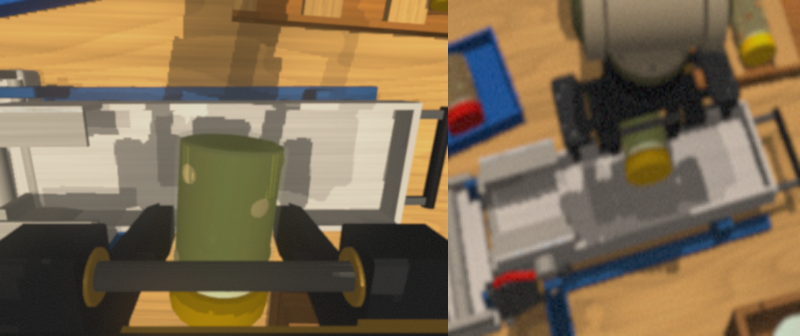

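```bash
python3 - <<'E'
from h import *
W=load('w8.png');S=load('sc8.png');k=.875
s=arm.observe()
print(onz(W,231/k,134/k,.177),onz(W,231/k,151/k,.231))
# lid face centre in scene: crop px (648,170)
u,v=180+(648-448)*170/352,180+172*140/336
print(onz(S,u,v,.204))
print('lane sides at y~.02', onz(W,231/k,101/k,.103))
E
```

```text
[0.59833507 0.02156121 0.177     ] [0.59556211 0.02021446 0.231     ]
[0.68010422 0.01670801 0.204     ]
lane sides at y~.02 [0.58487538 0.02279169 0.103     ]
```

{"name": "apply_moves", "arguments": {"motion": [30, 0, 1, 0, 60, 0, 1, 0, 80, 0, 1, 0, 93, 0, 1, 0, 101, 0, 1, 0, 106, 0, 1, 0, 109, 0, 1, 0, 109, 0, 1, 0]}}

```text
clock: 25.95
tcp_pos: [0.643, 0.0195, 0.0871]
ee_rot: [0.707, -0.011, 0.707, 0.011]
ft_force: [0.3, 0.2, -2.8]
width: 0.0542
```

{"name": "apply_moves", "arguments": {"motion": [0, 0, 0, 0, 0, 0, 0, 0, 0, 0, 0, 0, 0, 0, 0, 0], "fingers": 66}}

```text
clock: 26.35
tcp_pos: [0.643, 0.0195, 0.0872]
ee_rot: [0.707, -0.011, 0.707, 0.011]
ft_force: [-0.2, 0.4, -0.4]
width: 0.0662
```

{"name": "apply_moves", "arguments": {"motion": [-20, 0, 0, 0, -60, 0, 0, 0, -100, 0, 0, 0, -140, 20, -15, 0, -160, 50, -40, 0, -160, 85, -70, 0, -160, 120, -100, 0, -160, 160, -130, -0.01, -160, 195, -160, -0.02, -160, 226, -184, -0.02, -160, 226, -184, -0.02, -160, 226, -184, -0.02]}}

```text
clock: 27.55
tcp_pos: [0.4519, 0.2403, 0.2471]
ee_rot: [0.707, -0.018, 0.707, 0.018]
ft_force: [-0.1, -0.2, 0.6]
width: 0.066
```

```bash
python3 - <<'E'
from h import *
s=arm.observe(); print(s['tcp_pos'],s['ft_force'].round(1),s['width']); print(Rt(s).as_matrix().round(3)[:2])
d=img('wrist','w9.png');e=img('scene','sc9.png'); g=img('side','s9.png')
a=cv2.resize(d['frame'],(448,336)); b=cv2.resize(g['frame'][130:310,180:372],(352,336))
cv2.imwrite('pics/w9b.png',np.hstack([a,b])[:,:,::-1])
E
```

```text
[0.45188931 0.24025428 0.24712765] [-0.1 -0.2  0.6] 0.06601449720055405
[[ 0.001 -0.052  0.999]
 [-0.     0.999  0.052]]
```

View pics/w9b.png

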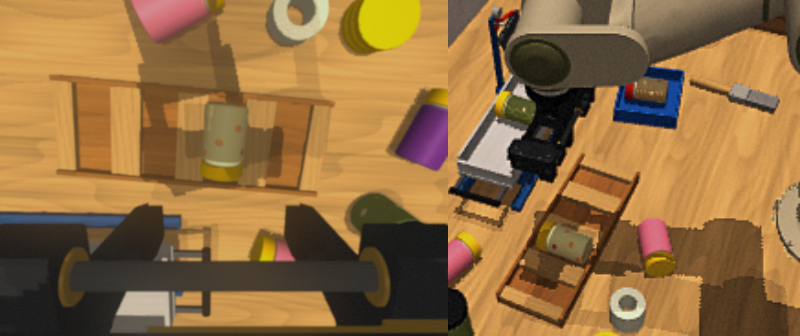

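{"name": "apply_moves", "arguments": {"motion": [50, 0, 0, 0, 100, 0, 0, 0, 140, 0, 0, 0, 170, 0, 0, 0, 190, 0, 0, 0, 205, 0, 0, 0, 215, 0, 0, 0, 221, 0, 0, 0, 221, 0, 0, 0]}}

```text
clock: 28.6
tcp_pos: [0.4523, 0.2395, 0.0254]
ee_rot: [0.707, -0.018, 0.707, 0.017]
ft_force: [0.1, 0.0, 0.4]
width: 0.0661
```

{"name": "apply_moves", "arguments": {"motion": [0, 0, 0, 0, 0, 0, 0, 0, 0, 0, 0, 0, 0, 0, 0, 0, 0, 0, 0, 0], "fingers": 45}}

```text
clock: 29.1
tcp_pos: [0.4525, 0.2399, 0.0263]
ee_rot: [0.707, -0.018, 0.706, 0.018]
ft_force: [0.8, -1.1, 4.9]
width: 0.0538
```

{"name": "apply_moves", "arguments": {"motion": [-20, 0, 0, 0, -60, 0, 0, 0, -100, 0, 0, 0, -140, 0, 0, 0, -170, -20, 25, 0, -170, -50, 65, 0.02, -170, -80, 100, 0.02, -170, -110, 140, 0.02, -170, -128, 165, 0.02, -170, -138, 180, 0.02, -170, -138, 180, 0.02, -170, -138, 180, 0.02]}}

```text
clock: 30.3
tcp_pos: [0.6381, 0.1114, 0.1948]
ee_rot: [0.706, -0.011, 0.708, 0.011]
ft_force: [-0.4, 0.7, -2.4]
width: 0.0539
```

```bash
python3 - <<'E'
from h import *
s=arm.observe(); print(s['tcp_pos'],s['ft_force'].round(1),s['width'])
d=img('wrist','w10.png')
f=d['frame']; M=onz
# bottom-end face edge along the jar's centre column: print a luminance profile
u0=int(proj(d,[s['tcp_pos'][0]-.045,s['tcp_pos'][1],.18])[0][0]); 
g=cv2.cvtColor(f,cv2.COLOR_RGB2HSV)
for v in range(100,185,4): print(v,f[v,u0].tolist(),onz(d,u0,v,.177)[0].round(4))
cv2.imwrite('pics/w10b.png',f[:,:,::-1])
E
```

```text
[0.63805281 0.11135784 0.19483734] [-0.4  0.7 -2.4] 0.05391862596329286
100 [66, 65, 74] 0.5702
104 [59, 65, 74] 0.572
108 [62, 68, 80] 0.5738
112 [67, 91, 120] 0.5756
116 [107, 101, 91] 0.5775
120 [206, 190, 171] 0.5794
124 [206, 192, 173] 0.5812
128 [209, 196, 173] 0.5831
132 [208, 195, 174] 0.585
136 [126, 118, 107] 0.587
140 [121, 114, 102] 0.5889
144 [124, 116, 103] 0.5908
148 [118, 112, 100] 0.5928
152 [116, 105, 78] 0.5948
156 [115, 103, 68] 0.5967
160 [113, 101, 65] 0.5987
164 [116, 102, 68] 0.6007
168 [119, 107, 70] 0.6028
172 [140, 130, 89] 0.6048
176 [150, 139, 93] 0.6069
180 [152, 140, 94] 0.6089
184 [153, 142, 95] 0.611
```

View pics/w10b.png

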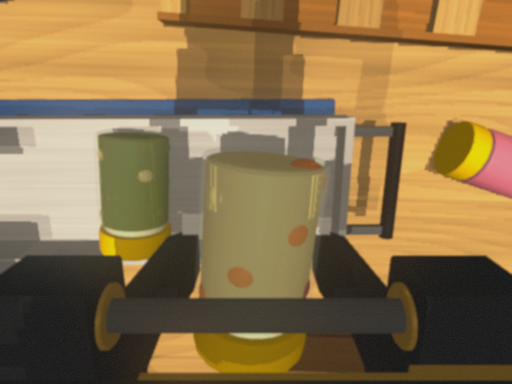

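{"name": "apply_moves", "arguments": {"motion": [30, 0, 1, 0, 60, 0, 1, 0, 80, 0, 1, 0, 93, 0, 1, 0, 101, 0, 1, 0, 106, 0, 1, 0, 109, 0, 1, 0, 109, 0, 1, 0]}}

```text
clock: 31.15
tcp_pos: [0.6399, 0.1112, 0.0871]
ee_rot: [0.707, -0.011, 0.707, 0.011]
ft_force: [0.5, -0.4, -2.8]
width: 0.0536
```

{"name": "apply_moves", "arguments": {"motion": [0, 0, 0, 0, 0, 0, 0, 0, 0, 0, 0, 0, 0, 0, 0, 0], "fingers": 66}}

```text
clock: 31.55
tcp_pos: [0.64, 0.1111, 0.0872]
ee_rot: [0.707, -0.011, 0.707, 0.011]
ft_force: [-0.4, -0.2, -0.5]
width: 0.0663
```

{"name": "apply_moves", "arguments": {"motion": [-20, 0, 0, 0, -60, 0, 0, 0, -100, 0, 0, 0, -100, 30, 0, 0, -100, 60, 0, 0, -100, 90, 0, 0, -100, 115, 0, 0, -100, 115, 0, 0, -60, 115, 0, 0, -30, 115, 0, 0, -5, 115, 0, 0, 12, 115, 0, 0, 22, 115, 0, 0, 30, 115, 0, 0, 30, 115, 0, 0], "fingers": 30}}

```text
clock: 33.05
tcp_pos: [0.6363, 0.2256, 0.0563]
ee_rot: [0.707, -0.011, 0.707, 0.01]
ft_force: [0.2, -0.2, 0.4]
width: 0.0301
```

```bash
python3 - <<'E'
from h import *
d=img('wrist','w11.png');g=img('side','s11.png')
a=cv2.resize(d['frame'],(448,336)); b=cv2.resize(g['frame'][110:290,180:372],(352,336))
cv2.imwrite('pics/w11b.png',np.hstack([a,b])[:,:,::-1])
E
```

```text
(no output)
```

View pics/w11b.png

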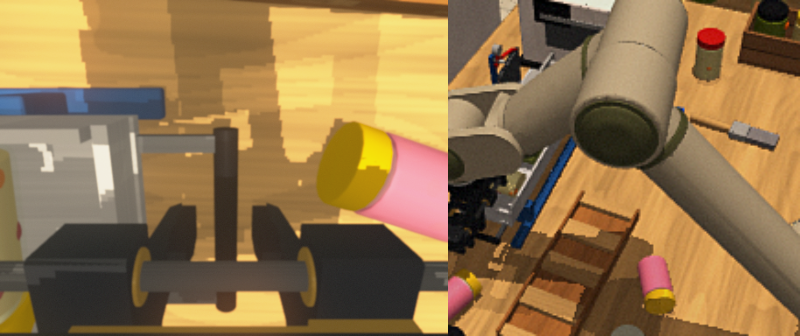

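```bash
python3 - <<'E'
from h import *
d=load('w11.png'); f=d['frame']
for v in (175,200,220,250,300,330,345):
    print(v,[f[v,u].tolist() for u in range(2,30,4)])
for u,v in [(18/.875,200/.875),(20/.875,250/.875)]: print(onz(d,u,v,.095),onz(d,u,v,.12))
c=img('scene','sc11.png'); g=c['frame'].astype(int)
m=((g[...,0]>120)&(g[...,1]>100)&(g[...,2]<70)).astype(np.uint8)
n,_,st,ce=cv2.connectedComponentsWithStats(m)
print([(ce[i].round(1).tolist(),st[i].tolist(),onz(c,*ce[i],.095).round(3).tolist()) for i in range(1,n) if st[i,4]>40 and 240<ce[i][0]<340 and 190<ce[i][1]<320])
E
```

```text
175 [[136, 123, 78], [139, 124, 78], [140, 129, 101], [145, 138, 121], [147, 139, 124], [147, 138, 124], [149, 140, 127]]
200 [[138, 87, 44], [131, 113, 71], [128, 116, 77], [140, 131, 108], [142, 135, 118], [144, 137, 121], [148, 139, 126]]
220 [[135, 118, 77], [130, 116, 75], [128, 115, 74], [128, 114, 74], [145, 138, 120], [144, 137, 120], [149, 139, 125]]
250 [[134, 120, 78], [132, 118, 77], [130, 116, 74], [126, 112, 71], [127, 113, 75], [142, 135, 117], [142, 134, 118]]
300 [[67, 65, 57], [67, 65, 58], [68, 65, 57], [67, 65, 58], [68, 65, 57], [69, 64, 56], [69, 65, 58]]
330 [[74, 70, 62], [73, 69, 62], [75, 70, 62], [72, 67, 60], [73, 67, 59], [75, 69, 63], [73, 70, 63]]
345 [[142, 127, 83], [138, 121, 81], [135, 119, 75], [129, 116, 73], [132, 117, 77], [141, 121, 67], [145, 117, 31]]
[0.61217703 0.14306826 0.095     ] [0.60117232 0.16161578 0.12      ]
[0.63460351 0.14011752 0.095     ] [0.61837813 0.15935194 0.12      ]
[([272.8, 211.9], [259, 192, 32, 30, 197], [0.516, 0.053, 0.095]), ([308.6, 255.9], [299, 251, 21, 11, 146], [0.665, 0.11, 0.095]), ([274.1, 265.0], [265, 260, 20, 12, 143], [0.669, 0.017, 0.095])]
```

{"name": "apply_moves", "arguments": {"motion": [0, 0, 0, 0, 0, 0, 0, 0, 0, 0, 0, 0, 0, 0, 0, 0, 0, 0, 0, 0], "fingers": 0}}

```text
clock: 33.7
tcp_pos: [0.6364, 0.2265, 0.0572]
ee_rot: [0.707, -0.011, 0.707, 0.011]
ft_force: [0.6, 3.3, 2.7]
width: 0.0113
```

{"name": "apply_moves", "arguments": {"motion": [-8, 0, 0, 0, -16, 0, 0, 0, -24, -1, 0, 0, -32, -1, 0, 0, -39, -2, 0, 0, -47, -3, 0, 0, -55, -4, 0, 0, -63, -5, 0, 0, -71, -6, 0, 0, -78, -8, 0, 0, -86, -9, 0, 0, -94, -11, 0, 0, -101, -13, 0, 0, -109, -15, 0, 0, -117, -18, 0, 0, -117, -18, 0, 0, -117, -18, 0, 0, -117, -18, 0, 0]}}

```text
clock: 35.5
tcp_pos: [0.6369, 0.2094, 0.1736]
ee_rot: [0.707, -0.01, 0.707, 0.012]
ft_force: [2.6, 8.7, -2.1]
width: 0.0109
```

{"name": "apply_moves", "arguments": {"motion": [3, 1, 0, 0, 6, 2, 0, 0, 9, 3, 0, 0, 11, 4, 0, 0, 13, 4, 0, 0, 14, 4, 0, 0, 14, 4, 0, 0]}}

```text
clock: 36.2
tcp_pos: [0.6368, 0.2131, 0.1605]
ee_rot: [0.707, -0.01, 0.707, 0.012]
ft_force: [0.2, 6.7, 1.3]
width: 0.0113
```

{"name": "apply_moves", "arguments": {"motion": [2, 0, 0, 0, 4, 1, 0, 0, 4, 1, 0, 0]}}

```text
clock: 36.5
tcp_pos: [0.6369, 0.2138, 0.1577]
ee_rot: [0.708, -0.01, 0.706, 0.011]
ft_force: [-1.5, 4.6, 9.1]
width: 0.0111
```

{"name": "apply_moves", "arguments": {"motion": [3, 0, 0, 0, 3, 0, 0, 0, 3, 0, 0, 0]}}

```text
clock: 36.8
tcp_pos: [0.6369, 0.2142, 0.156]
ee_rot: [0.708, -0.01, 0.706, 0.012]
ft_force: [-3.7, 5.8, 14.4]
width: 0.0113
```

{"name": "apply_moves", "arguments": {"motion": [-4, 0, 0, 0, -4, 0, 0, 0]}}

```text
clock: 37.0
tcp_pos: [0.6369, 0.2136, 0.1585]
ee_rot: [0.708, -0.01, 0.706, 0.011]
ft_force: [-0.6, 4.4, 7.6]
width: 0.0108
```

{"name": "apply_moves", "arguments": {"motion": [0, 0, 0, 0, 0, 0, 0, 0, 0, 0, 0, 0, -20, 0, 0, 0, -50, 0, 0, 0, -100, 0, 0, 0, -150, 0, 0, 0, -190, -30, -20, 0, -190, -70, -40, 0, -190, -110, -60, 0, -190, -150, -90, 0, -190, -190, -110, 0, -190, -190, -110, 0, -190, -190, -110, 0], "fingers": 30}}

```text
clock: 38.4
tcp_pos: [0.5324, 0.0192, 0.3469]
ee_rot: [0.707, -0.01, 0.707, 0.01]
ft_force: [0.4, 0.7, -0.1]
width: 0.0299
```

```bash
python3 - <<'E'
from h import *
s=arm.observe(); print(s['tcp_pos'],s['ft_force'].round(1),s['clock'])
d=img('wrist','w12.png');c=img('scene','sc12.png');g=img('side','s12.png')
b=cv2.resize(c['frame'][130:330,140:370],(400,348)); e=cv2.resize(g['frame'][100:250,170:340],(400,352))[:348]; a=cv2.resize(d['frame'][:260],(480,244)); sd=cv2.resize(g['frame'][:,100:],(320,298))[:244]
cv2.imwrite('pics/w12b.png',np.vstack([np.hstack([b,e]),np.hstack([a,sd])])[:,:,::-1])
E
```

```text
[0.53235521 0.01916787 0.34685144] [ 0.4  0.7 -0.1] 38.4
```

View pics/w12b.png

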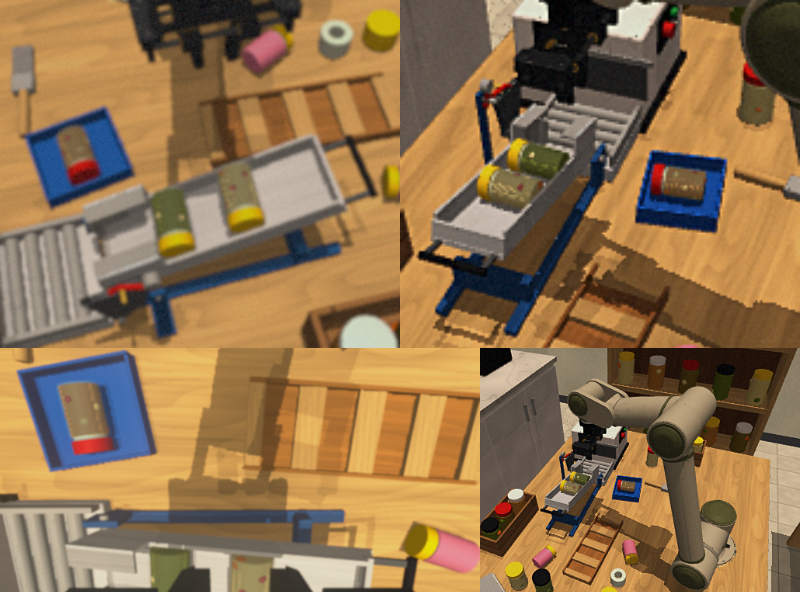

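```bash
cat >> h.py <<'E'
UY=np.array([-.03,1,0]);UX=np.array([1,.03,0]);HZ=np.array([.6477,-.1695,.064])
def lids(d,th,u0=200,u1=350,v0=190,v1=330):
    "yellow lids in the scene view -> lane coords, cast onto the plane 27 mm above the floor"
    f=d['frame'].astype(int); m=((f[...,0]>120)&(f[...,1]>95)&(f[...,2]<70)&(f[...,0]-f[...,1]<60)).astype(np.uint8)
    n,_,st,ce=cv2.connectedComponentsWithStats(m); out=[]
    N=np.array([.03*np.sin(th),-np.sin(th),np.cos(th)]); Y=np.array([-.03*np.cos(th),np.cos(th),np.sin(th)]); P=HZ+N*.031
    for i in range(1,n):
        if st[i,4]>40 and u0<ce[i][0]<u1 and v0<ce[i][1]<v1:
            o,r=ray(d,*ce[i]); x=o+r*((P-o)@N)/(r@N); out.append((ce[i].round(1).tolist(),int(st[i,4]),'lane x,y mm',(1e3*np.array([(x-HZ)@UX,(x-HZ)@Y])).round(0).tolist(),x.round(3).tolist()))
    return out
E
python3 - <<'E'
from h import *
S=load('sc12.png');D=load('s12.png')
a,ea=tri([(S,340.1,210.5),(D,207,214.2)]);b,eb=tri([(S,353.9,240.9),(D,178.5,206.5)])
h=(a+b)/2;print(a,ea,b,eb,h,'theta',np.arcsin((h[2]-.064)/.395),np.arccos(min(1,(h-HZ)@UY/.395)))
th=.27
for l in lids(S,th): print(l)
print('now')
for l in lids(img('scene','sc13.png'),th): print(l)
E
```

```text
[0.58763207 0.20725328 0.16532891] [np.float64(4.472994746650321), np.float64(4.472994746650423)] [0.68270728 0.21142672 0.17103947] [np.float64(0.5485024420987462), np.float64(0.5485024420985285)] [0.63516968 0.20934    0.16818419] theta 0.2669155216543783 0.28365023277677237
([324.5, 195.0], 260, 'lane x,y mm', [-85.0, 371.0], [0.553, 0.177, 0.193])
([290.2, 198.3], 68, 'lane x,y mm', [-111.0, 286.0], [0.529, 0.095, 0.17])
([279.1, 204.6], 74, 'lane x,y mm', [-105.0, 253.0], [0.536, 0.063, 0.161])
([255.2, 221.0], 63, 'lane x,y mm', [-85.0, 181.0], [0.558, -0.006, 0.142])
([280.2, 253.9], 156, 'lane x,y mm', [24.0, 216.0], [0.666, 0.031, 0.152])
([240.6, 268.3], 159, 'lane x,y mm', [24.0, 112.0], [0.669, -0.069, 0.124])
now
([324.4, 194.9], 267, 'lane x,y mm', [-85.0, 371.0], [0.553, 0.177, 0.193])
([292.3, 201.0], 60, 'lane x,y mm', [-101.0, 289.0], [0.538, 0.098, 0.171])
([305.3, 202.8], 44, 'lane x,y mm', [-83.0, 318.0], [0.556, 0.126, 0.179])
([279.1, 205.6], 64, 'lane x,y mm', [-102.0, 253.0], [0.538, 0.062, 0.161])
([257.2, 220.7], 55, 'lane x,y mm', [-83.0, 186.0], [0.559, -0.001, 0.143])
([280.3, 254.0], 162, 'lane x,y mm', [25.0, 217.0], [0.666, 0.031, 0.152])
([240.4, 268.3], 157, 'lane x,y mm', [24.0, 112.0], [0.669, -0.07, 0.124])
([350.0, 317.3], 398, 'lane x,y mm', [214.0, 318.0], [0.853, 0.135, 0.179])
```

{"name": "apply_moves", "arguments": {"motion": [0, 0, 0, 0, 0, 0, 0, 0, 0, 0, 0, 0, 0, 0, 0, 0, 0, 0, 0, 0]}}

```text
clock: 39.1
tcp_pos: [0.5325, 0.0199, 0.3468]
ee_rot: [0.707, -0.011, 0.707, 0.011]
ft_force: [-0.2, -0.1, 0.3]
width: 0.0299
```

```bash
python3 - <<'E'
from h import *
for l in lids(img('scene','sc14.png'),.27): print(l)
E
```

```text
([323.1, 192.7], 193, 'lane x,y mm', [-92.0, 370.0], [0.545, 0.176, 0.193])
([305.9, 198.9], 44, 'lane x,y mm', [-93.0, 323.0], [0.546, 0.131, 0.18])
([285.1, 202.0], 148, 'lane x,y mm', [-106.0, 270.0], [0.534, 0.079, 0.166])
([329.3, 206.8], 51, 'lane x,y mm', [-49.0, 370.0], [0.589, 0.177, 0.193])
([257.2, 221.0], 62, 'lane x,y mm', [-83.0, 186.0], [0.56, -0.001, 0.143])
([280.4, 253.9], 159, 'lane x,y mm', [24.0, 217.0], [0.666, 0.032, 0.152])
([240.4, 268.2], 158, 'lane x,y mm', [24.0, 112.0], [0.669, -0.07, 0.124])
([223.8, 324.5], 48, 'lane x,y mm', [140.0, 40.0], [0.787, -0.135, 0.105])
```

```bash
cat >> h.py <<'E'
def lane(d,u,v,hgt,th=.27):
    N=np.array([.03*np.sin(th),-np.sin(th),np.cos(th)]); Y=np.array([-.03*np.cos(th),np.cos(th),np.sin(th)]); P=HZ+N*(.004+hgt)
    o,r=ray(d,u,v); x=o+r*((P-o)@N)/(r@N); return (1e3*np.array([(x-HZ)@UX,(x-HZ)@Y])).round(1)
E
python3 - <<'E'
from h import *
W=load('w12.png');f=W['frame']
# row profile across the jars in lane, where green/brown vs grey floor
for v in (212,220,228,236):
    r=f[v,100:330].astype(int); sat=(r.max(1)-r.min(1)); idx=np.where(sat>35)[0]+100
    runs=np.split(idx,np.where(np.diff(idx)>3)[0]+1); print(v,[(int(q[0]),int(q[-1]),lane(W,(q[0]+q[-1])/2,v,.045).tolist()) for q in runs if len(q)>8])
S=load('sc14.png');f=S['frame']
# crosswise rows in scene: edges of both jars at several rows
for v in (236,240,244,248,252,258,262,266,270):
    r=f[v,220:300].astype(int); sat=(r.max(1)-r.min(1)); idx=np.where(sat>35)[0]+220
    runs=np.split(idx,np.where(np.diff(idx)>2)[0]+1); print(v,[(int(q[0]),int(q[-1]),lane(S,(q[0]+q[-1])/2,v,.04).tolist()) for q in runs if len(q)>6])
E
```

```text
212 []
220 [(100, 135, [-37.2, 42.6]), (157, 200, [-45.3, 122.6]), (248, 256, [-53.9, 207.5])]
228 [(100, 139, [-27.2, 44.0]), (146, 200, [-34.9, 115.0]), (227, 243, [-43.0, 188.6]), (247, 293, [-47.1, 226.7])]
236 [(105, 130, [-16.4, 39.7]), (153, 193, [-25.1, 114.2]), (246, 288, [-37.8, 223.6])]
236 [(220, 238, [-63.8, 106.4]), (267, 286, [-17.8, 222.8])]
240 [(224, 243, [-48.7, 115.2]), (268, 287, [-6.9, 222.1])]
244 [(228, 244, [-35.7, 118.9]), (269, 288, [3.9, 221.4])]
248 [(228, 245, [-24.9, 117.6]), (270, 289, [14.6, 220.7])]
252 [(229, 246, [-13.7, 117.6]), (271, 291, [25.6, 221.1])]
258 [(230, 247, [2.3, 116.3]), (271, 291, [40.0, 216.7])]
262 [(231, 248, [13.2, 116.2]), (272, 284, [46.8, 206.9])]
266 [(231, 251, [24.3, 117.4])]
270 [(230, 252, [34.0, 114.9]), (288, 299, [78.1, 236.0])]
```

{"name": "apply_moves", "arguments": {"motion": [0, 20, 30, 0, 30, 45, 70, 0, 60, 72, 109, 0, 90, 72, 109, 0, 120, 72, 109, 0, 145, 72, 109, 0, 165, 72, 109, 0, 180, 72, 109, 0, 188, 72, 109, 0, 193, 72, 109, 0, 194, 72, 109, 0, 194, 72, 109, 0], "fingers": 0}}

```text
clock: 40.35
tcp_pos: [0.6395, 0.0951, 0.1533]
ee_rot: [0.707, -0.011, 0.707, 0.011]
ft_force: [-0.0, 0.7, -0.3]
width: 0.0005
```

{"name": "apply_moves", "arguments": {"motion": [2, -6, 0, 0, 4, -12, 0, 0, 6, -18, 0, 0, 7, -24, 0, 0, 9, -30, 0, 0, 10, -34, 0, 0, 10, -34, 0, 0]}}

```text
clock: 41.05
tcp_pos: [0.6403, 0.0604, 0.1425]
ee_rot: [0.707, -0.01, 0.707, 0.01]
ft_force: [-0.4, -0.0, 0.5]
width: 0.0006
```

```bash
python3 - <<'E'
from h import *
for l in lids(img('scene','sc15.png'),.27,v0=240,v1=300): print(l)
E
```

```text
([271.5, 256.5], 82, 'lane x,y mm', [23.0, 194.0], [0.665, 0.01, 0.146])
([240.5, 268.2], 160, 'lane x,y mm', [24.0, 112.0], [0.669, -0.069, 0.124])
```

{"name": "apply_moves", "arguments": {"motion": [2, -7, 0, 0, 4, -14, 0, 0, 6, -21, 0, 0, 8, -28, 0, 0, 10, -35, 0, 0, 12, -42, 0, 0, 14, -49, 0, 0, 15, -56, 0, 0, 15, -56, 0, 0]}}

```text
clock: 42.0
tcp_pos: [0.642, 0.0041, 0.1275]
ee_rot: [0.707, -0.01, 0.707, 0.01]
ft_force: [0.5, -1.2, 0.5]
width: 0.0002
```

```bash
python3 - <<'E'
from h import *
for l in lids(img('scene','sc16.png'),.27,v0=240,v1=300): print(l)
E
```

```text
([250.5, 264.0], 89, 'lane x,y mm', [23.0, 139.0], [0.667, -0.043, 0.131])
```

{"name": "apply_moves", "arguments": {"motion": [2, -7, 0, 0, 4, -14, 0, 0, 6, -21, 0, 0, 8, -28, 0, 0, 9, -33, 0, 0, 10, -38, 0, 0, 12, -43, 0, 0, 12, -43, 0, 0]}}

```text
clock: 42.85
tcp_pos: [0.6432, -0.0385, 0.1154]
ee_rot: [0.707, -0.01, 0.707, 0.01]
ft_force: [-0.5, -0.2, -0.6]
width: 0.0002
```

{"name": "apply_moves", "arguments": {"motion": [1, -4, 0, 0, 2, -8, 0, 0, 3, -11, 0, 0, 4, -13, 0, 0, 4, -15, 0, 0, 4, -15, 0, 0]}}

```text
clock: 43.45
tcp_pos: [0.6437, -0.0531, 0.1117]
ee_rot: [0.707, -0.011, 0.707, 0.011]
ft_force: [-0.5, 0.0, 0.7]
width: 0.0003
```

{"name": "apply_moves", "arguments": {"motion": [1, -2, 0, 0, 1, -4, 0, 0, 2, -6, 0, 0, 2, -8, 0, 0, 2, -8, 0, 0]}}

```text
clock: 43.95
tcp_pos: [0.6434, -0.0576, 0.11]
ee_rot: [0.707, -0.009, 0.707, 0.013]
ft_force: [-3.7, 15.5, 5.0]
width: 0.0006
```

{"name": "apply_moves", "arguments": {"motion": [-2, 10, 0, 0, -8, 30, 0, 0, -50, 30, 0, 0, -100, 20, 0, 0, -150, 0, 0, 0, -190, -30, -40, 0, -210, -40, -80, 0, -210, -40, -80, 0, -210, -40, -80, 0]}}

```text
clock: 44.85
tcp_pos: [0.5647, -0.1037, 0.3212]
ee_rot: [0.708, -0.011, 0.706, 0.01]
ft_force: [0.6, 0.2, 0.3]
width: 0.0007
```

```bash
python3 - <<'E'
from h import *
s=arm.observe();print(s['tcp_pos'],s['ft_force'].round(1))
W=img('wrist','w17.png');S=img('scene','sc17.png');img('side','s17.png')
print(lids(S,.27,v0=230,v1=310))
# lane points expected pixel in wrist: sample along lane mid, at jar top height
N=np.array([.03*np.sin(.27),-np.sin(.27),np.cos(.27)]);Y=np.array([-.03*np.cos(.27),np.cos(.27),np.sin(.27)])
for x in (-.018,-.005):
  for y in range(-5,150,8):
    P=HZ+UX*x+Y*y*1e-3+N*.05
    (u,v),(a,b)=proj(W,P)[0].astype(int),proj(S,P)[0].astype(int)
    print(x,y,(u,v),W['frame'][v,u].tolist() if 0<=v<384 and 0<=u<512 else None,(a,b),S['frame'][b,a].tolist())
E
```

```text
[ 0.56465231 -0.10370584  0.32116444] [0.6 0.2 0.3]
[([337.7, 262.2], 42, 'lane x,y mm', [92.0, 338.0], [0.73, 0.15, 0.184]), ([234.5, 270.5], 64, 'lane x,y mm', [24.0, 96.0], [0.669, -0.085, 0.119])]
-0.018 -5 (np.int64(180), np.int64(215)) [182, 171, 149] (np.int64(191), np.int64(266)) [123, 116, 110]
-0.018 3 (np.int64(187), np.int64(216)) [200, 186, 163] (np.int64(194), np.int64(265)) [108, 102, 95]
-0.018 11 (np.int64(193), np.int64(217)) [159, 151, 124] (np.int64(197), np.int64(264)) [89, 91, 54]
-0.018 19 (np.int64(200), np.int64(217)) [124, 118, 99] (np.int64(200), np.int64(263)) [97, 99, 55]
-0.018 27 (np.int64(206), np.int64(218)) [124, 118, 99] (np.int64(203), np.int64(261)) [99, 101, 59]
-0.018 35 (np.int64(213), np.int64(219)) [121, 116, 92] (np.int64(205), np.int64(260)) [92, 96, 48]
-0.018 43 (np.int64(220), np.int64(220)) [118, 114, 86] (np.int64(208), np.int64(259)) [94, 97, 59]
-0.018 51 (np.int64(227), np.int64(220)) [120, 114, 94] (np.int64(211), np.int64(258)) [114, 105, 70]
-0.018 59 (np.int64(234), np.int64(221)) [116, 110, 91] (np.int64(214), np.int64(257)) [8
[... 2478 characters left out ...]
(270), np.int64(236)) [60, 56, 45] (np.int64(230), np.int64(256)) [132, 119, 80]
-0.005 107 (np.int64(277), np.int64(237)) [57, 52, 46] (np.int64(233), np.int64(255)) [116, 96, 67]
-0.005 115 (np.int64(285), np.int64(238)) [84, 78, 68] (np.int64(236), np.int64(254)) [108, 99, 92]
-0.005 123 (np.int64(292), np.int64(239)) [218, 207, 184] (np.int64(239), np.int64(253)) [122, 115, 107]
-0.005 131 (np.int64(300), np.int64(239)) [219, 208, 183] (np.int64(242), np.int64(252)) [180, 167, 152]
-0.005 139 (np.int64(308), np.int64(240)) [220, 210, 188] (np.int64(245), np.int64(251)) [173, 160, 150]
-0.005 147 (np.int64(316), np.int64(241)) [220, 209, 186] (np.int64(248), np.int64(250)) [171, 157, 148]
```

```bash
python3 - <<'E'
from h import *
S=load('sc17.png');D=load('s17.png')
for th in (.17,.21,.25,.265,.28,.30,.36):
    Y=np.array([-.03*np.cos(th),np.cos(th),np.sin(th)]); P=[HZ+.395*Y+UX*x for x in(-.03,0,.03)]
    print(th,[[int(d['frame'][int(round(v)),int(round(u))].sum()) for u,v in proj(d,P)] for d in (S,D)])
f=S['frame'].astype(int); m=((f[...,0]>110)&(f[...,1]<50)&(f[...,2]<50)).astype(np.uint8)
n,_,st,ce=cv2.connectedComponentsWithStats(m); print([(ce[i].round(0).tolist(),int(st[i,4]),onz(S,*ce[i],.04).round(3).tolist()) for i in range(1,n) if st[i,4]>25])
print(lids(img('scene','sc18.png'),.27,v0=230,v1=310))
E
```

```text
0.17 [[284, 353, 204], [105, 143, 433]]
0.21 [[183, 241, 155], [64, 335, 433]]
0.25 [[64, 116, 86], [36, 97, 0]]
0.265 [[105, 98, 100], [71, 19, 32]]
0.28 [[90, 99, 109], [74, 5, 99]]
0.3 [[90, 106, 83], [101, 475, 182]]
0.36 [[120, 186, 110], [311, 327, 380]]
[([82.0, 207.0], 356, [0.336, -0.49, 0.04]), ([187.0, 226.0], 77, [0.475, -0.192, 0.04]), ([212.0, 295.0], 62, [0.691, -0.154, 0.04]), ([391.0, 318.0], 830, [0.85, 0.274, 0.04])]
[([234.4, 270.5], 68, 'lane x,y mm', [24.0, 96.0], [0.669, -0.085, 0.119])]
```

```bash
python3 -c "
from cell import arm
s=arm.observe();print(s['clock'],s['ft_force'].round(1));print(arm.hand_in())"
```

```text
45.05 [-0.4 -0.5 -0.3]
the job is handed in; nothing more can be done
None
```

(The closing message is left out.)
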